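# Load the flanged hubs into their measuring dishes

### The arm

A 6-joint arm with a two-finger parallel gripper is mounted at the origin on the work surface. World frame = base frame: x ahead of the robot, y to its left, z up, the work surface at z = 0. Lengths are in m, angles in rad, forces in N, time in s.
With the tool pointing down it reaches from about 0.325 to 1 m from the base axis. Payload 5.1 kg.
Tool frame: the origin (TCP) lies midway between the tips of the shut fingers; the grasp point (between the pads) lies 19 mm behind it; x points along the fingers, y is the direction in which the jaws open and shut, and the axes are right-handed (so a half turn about x gives the same grasp; the last joint's range is limited). The gripper opens to 85 mm and grips with 20 to 120 N. Pads are 22 mm wide; open, the fingers measure 114 mm over their backs; the gripper's body (76 mm by 85 mm) begins 54 mm behind the grasp point. The pads swing forward as they close: fully open they stand 13 mm farther back than shut.
Start: joints at [-1.325, 0.124, 1.65, -0, 1.367, -0.083], TCP at [0.21, -0.615, 0.231] pointing down, gripper open.
Joint ranges: [-2.61, 2.61], [-1.02, 2.33], [0.03, 2.71], [-1.35, 4.49], [0.32, 2.68], [-2.91, 2.91]. Speed limits (rad/s): [2.57, 2.57, 3.14, 3.14, 3.14, 3.14].

### API

Orientations are given as a rotation vector (axis times angle).
In Python, from workcell import ctrl, vision gives the robot as it stands.
- The arm moves only by the shell command python3 -m pendant 'ROWS'. ROWS is text: rows parted by semicolons, each of 7 numbers parted by spaces: the shift along the world's x, y, z in mm, then the turn, a rotation vector about the world's x, y, z in rad, then the closure, from 0 (fully open) to 1 (shut). In form: x y z ax ay az hand; .... A call has 1 to 20 rows; each row shifts and turns the commanded pose from where the row before left it; what a row does not reach is not made up. A row lasts 1/10 s, in which the tool goes at most 50 mm and 8.59 degrees, less where a joint would pass 70% of its speed; a pose out of reach is approached as far as the arm can. A call with a gripper value outside its range is refused whole. The fingers move at their own pace and stop on an object; the grip force is fixed at half the most. Time passes only in rows, so rows that do not move let the fingers close. It gives the time, the measured TCP pose, the force and the opening at its end, in the units of the state.
- ctrl.get_obs(): the state, without advancing time (a new reading comes with each control period).
- vision.get_image(name): name is "scene" or "top" or "wrist"; returns a dict with "pixels" (384x512x3 uint8, red, green, blue), "K" (3x3 intrinsics, pixels), "R" (3x3) and "t" (3): a world point X has camera coordinates R X + t; the wrist camera has in their place "hand_eye" (4x4, takes a point from camera to tool coordinates, whose origin is the TCP and whose axes are the tool frame's). Camera axes: x right, y down, z forward; pixel columns grow to the right and rows downward; lengths in m; the calibration is good to about 2 mm. The wrist camera is an equidistant fisheye: a pixel r from the principal point sees the ray r / f radians off the axis. A picture is of the moment at which its call begins: read the wrist's pose just before it. There is no depth.
- ctrl.close_job(): hands the job in, once; it reports no verdict.
The state is a dict: "clock": time; "joint_pos": joint angles; "joint_vel": joint speeds; "effort": joint torques, N m; "eef_pos": TCP position; "ee_rot": TCP orientation; "ft_force": force on the tool from outside, world axes, zero at the start; "wrist_torque": the same for the moment, N m; "width": opening from 0.0 (shut) to 1.0 (fully open).
Only numpy, scipy, OpenCV 4.12 (cv2) and the standard library are available. Lean on these libraries where they do the work, as an engineer would, in place of code of your own. Each camera call takes 0.05 s, during which the arm holds its last target.

### The job

Get the four flanged hubs ready for measuring: put each one into the round blue dish of its own size, the smallest hub in the smallest dish and so on up to the largest in the largest, upright with its flange lying flat on the dish floor. Set them down gently rather than dropping them, and leave the plain sleeve and the hexagonal spacer standing where they are.

Things in the scene. Friction and masses are not known exactly. Their poses are not given: they have to be found in the camera images.
- hub_a: the smallest of the four flanged hubs, loose, dark steel, 90 to 420 g: a round flange 34 mm in diameter and 8 mm thick at the foot, and a plain round neck 24 mm in diameter standing on its centre, with a dark bore mark on top; 50 mm high over all. Stands upright, to be gripped by the neck. Origin: centre of the underside; z up along the neck
- hub_b: the second smallest of the four flanged hubs, loose, dark steel, 90 to 420 g: a round flange 46 mm in diameter and 8 mm thick at the foot, and a plain round neck 24 mm in diameter standing on its centre, with a dark bore mark on top; 54 mm high over all. Stands upright, to be gripped by the neck. Origin: centre of the underside; z up along the neck
- hub_c: the second largest of the four flanged hubs, loose, dark steel, 90 to 420 g: a round flange 58 mm in diameter and 8 mm thick at the foot, and a plain round neck 24 mm in diameter standing on its centre, with a dark bore mark on top; 58 mm high over all. Stands upright, to be gripped by the neck. Origin: centre of the underside; z up along the neck
- hub_d: the largest of the four flanged hubs, loose, dark steel, 90 to 420 g: a round flange 70 mm in diameter and 8 mm thick at the foot, and a plain round neck 24 mm in diameter standing on its centre, with a dark bore mark on top; 62 mm high over all. Stands upright, to be gripped by the neck. Origin: centre of the underside; z up along the neck
- dish_a: the smallest of the four round blue dishes, for the smallest hub; fixed to the bench. 50 mm in diameter inside, 58 mm outside, floor 4 mm thick, rim 12 mm above the bench (8 mm above the floor). Origin: centre of the underside, on the bench; z up
- dish_b: the second smallest of the four round blue dishes, for the second smallest hub; fixed to the bench. 62 mm in diameter inside, 70 mm outside, floor 4 mm thick, rim 12 mm above the bench (8 mm above the floor). Origin: centre of the underside, on the bench; z up
- dish_c: the second largest of the four round blue dishes, for the second largest hub; fixed to the bench. 74 mm in diameter inside, 82 mm outside, floor 4 mm thick, rim 12 mm above the bench (8 mm above the floor). Origin: centre of the underside, on the bench; z up
- dish_d: the largest of the four round blue dishes, for the largest hub; fixed to the bench. 86 mm in diameter inside, 94 mm outside, floor 4 mm thick, rim 12 mm above the bench (8 mm above the floor). Origin: centre of the underside, on the bench; z up
- sleeve: plain straight sleeve, dark steel, no flange: tube 48 mm outside, 34 mm bore, 40 mm high, standing loose on end, to be left alone. Origin: centre of the underside; z up
- hex_spacer: hexagonal spacer, dark steel, no flange: 36 mm across flats, 46 mm high, standing loose on end, to be left alone. Origin: centre of the underside; z up
There are look-alikes about, which are no part of the job. Leave any yellow look-alike of the hub_b alone. Leave any green look-alike of the hub_c alone.

How it is judged:
At the end, for the whole second after the job is handed in: Each of the four hubs stands upright (within 0.08 rad) in the dish of its own size, its axis within 11 mm of the dish's centre and its underside on the dish floor (1 to 7 mm above the bench), released and at rest; the sleeve and the hexagonal spacer are within 25 mm of where they stood (horizontal distance between hub_a and dish_a below 0.011 m and z of hub_a in the frame of dish_a between 0.001 and 0.007 m and angle between each of hub_a, hub_b, hub_c, hub_d's own z axis and vertical below 0.08 rad and linear speed of each of hub_a, hub_b, hub_c, hub_d below 0.02 m/s and angular speed of each of hub_a, hub_b, hub_c, hub_d below 0.2 rad/s and horizontal distance between hub_b and dish_b below 0.011 m and z of hub_b in the frame of dish_b between 0.001 and 0.007 m and horizontal distance between hub_c and dish_c below 0.011 m and z of hub_c in the frame of dish_c between 0.001 and 0.007 m and horizontal distance between hub_d and dish_d below 0.011 m and z of hub_d in the frame of dish_d between 0.001 and 0.007 m and distance of each of sleeve, hex_spacer from where it was at the start of the episode below 0.025 m); the robot touches nothing.
It fails at once if a hub is dropped or thrown (faster than 0.6 m/s with no finger on it) ((linear speed of hub_a above 0.6 m/s and contact force between the fingers and hub_a below 0.05 N) or (linear speed of hub_b above 0.6 m/s and contact force between the fingers and hub_b below 0.05 N) or (linear speed of hub_c above 0.6 m/s and contact force between the fingers and hub_c below 0.05 N) or (linear speed of hub_d above 0.6 m/s and contact force between the fingers and hub_d below 0.05 N)).
It fails at once if the plain sleeve is moved by more than 25 mm or knocked over (distance of sleeve from where it was at the start of the episode above 0.025 m or angle between sleeve's own z axis and vertical above 0.5 rad).
It fails at once if the hexagonal spacer is moved by more than 25 mm or knocked over (distance of hex_spacer from where it was at the start of the episode above 0.025 m or angle between hex_spacer's own z axis and vertical above 0.5 rad).
It also fails if it takes over 112 s, if anything falls off the work surface, if the arm or the gripper's body presses on something with over 40 N, if the wrist force passes 120 N, or if a joint passes its speed limit or range.

## Working session

There is one attempt and no reset: what is moved stays moved. The work goes in short steps, Python scripts to look and compute and a shell command to move; the robot and the scene stay as the last step left them, time stands still between calls to the robot, and variables do not carry over. Pictures are saved under pics/ and viewed, and the job is handed in when it is done.

```bash
mkdir -p pics; ls; python3 - <<'E'
from workcell import ctrl, vision
import cv2
o=ctrl.get_obs(); print(o)
for n in ("scene","top","wrist"):
    im=vision.get_image(n); cv2.imwrite(f"pics/{n}0.png",im["pixels"][:,:,::-1])
    print(n,{k:v for k,v in im.items() if k!="pixels"})
E
```

```text
pics
{'clock': 0.0, 'joint_pos': array([-1.32462757e+00,  1.24504132e-01,  1.65166222e+00,  4.78892660e-06,
        1.36748669e+00, -8.25685129e-02]), 'joint_vel': array([ 0.00034685,  0.00055503,  0.00091467, -0.00206088, -0.00091445,
       -0.00166717]), 'effort': array([-2.58843102e-04, -4.23611319e+01, -3.65449655e+01, -7.25032578e-05,
        6.96447969e-03,  2.02924832e-05]), 'eef_pos': array([ 0.20969719, -0.6146095 ,  0.2300606 ]), 'ee_rot': array([ 2.04412151,  0.3412035 , -2.04446069]), 'ft_force': array([-0.41508515,  0.10589623, -0.40461424]), 'wrist_torque': array([-0.01651704,  0.01625425,  0.01308835]), 'width': 0.9995477444262837}
scene {'K': array([[389.45702964,   0.        , 254.26309134],
       [  0.        , 389.45702964, 191.54187567],
       [  0.        ,   0.        ,   1.        ]]), 'R': array([[ 0.83995488,  0.54210608,  0.02442947],
       [ 0.3024417 , -0.43028409, -0.8505202 ],
       [-0.45056057,  0.72178708, -0.52537471]]), 't': array([-0.43668737, -0.09931607,  1.18808725])}
top {'K': array([[487.07334878,   0.        , 258.88776816],
       [  0.        , 487.07334878, 196.2992808 ],
       [  0.        ,   0.        ,   1.        ]]), 'R': array([[-2.37487572e-02, -9.99717930e-01, -2.38671784e-04],
       [-9.96243371e-01,  2.36861033e-02, -8.32953404e-02],
       [ 8.32774985e-02, -1.74038563e-03, -9.96524876e-01]]), 't': array([0.01494462, 0.50204912, 1.20625927])}
wrist {'K': array([[297.31863964,   0.        , 257.75058972],
       [  0.        , 297.31863964, 191.62491673],
       [  0.        ,   0.        ,   1.        ]]), 'hand_eye': array([[ 1.48284137e-03, -2.63809881e-01,  9.64573557e-01,
        -1.42096554e-01],
       [ 9.99998839e-01,  5.39021342e-05, -1.52255857e-03,
        -1.36758447e-03],
       [ 3.49673422e-04,  9.64574696e-01,  2.63809655e-01,
        -6.58892435e-02],
       [ 0.00000000e+00,  0.00000000e+00,  0.00000000e+00,
         1.00000000e+00]])}
```

View pics/scene0.png

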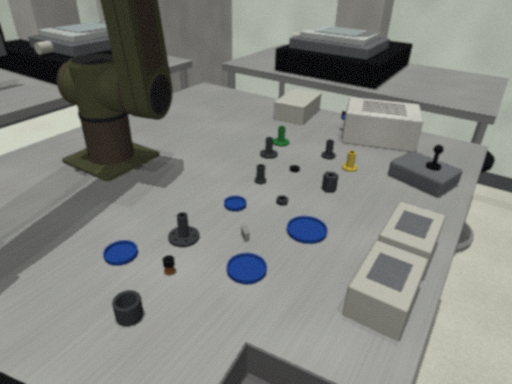

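View pics/top0.png

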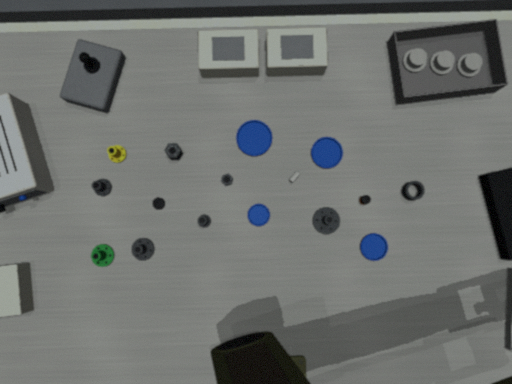

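View pics/wrist0.png

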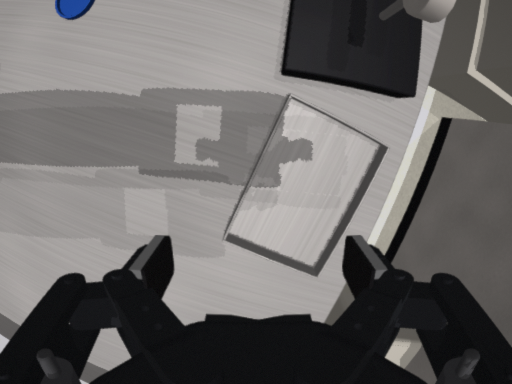

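```bash
python3 - <<'E'
import cv2
im=cv2.imread("pics/top0.png")
cv2.imwrite("pics/c1.png",cv2.resize(im[130:274,85:275],None,fx=4,fy=4,interpolation=cv2.INTER_CUBIC))
cv2.imwrite("pics/c2.png",cv2.resize(im[110:264,230:430],None,fx=3.8,fy=3.8,interpolation=cv2.INTER_CUBIC))
E
```

```text
(no output)
```

View pics/c1.png

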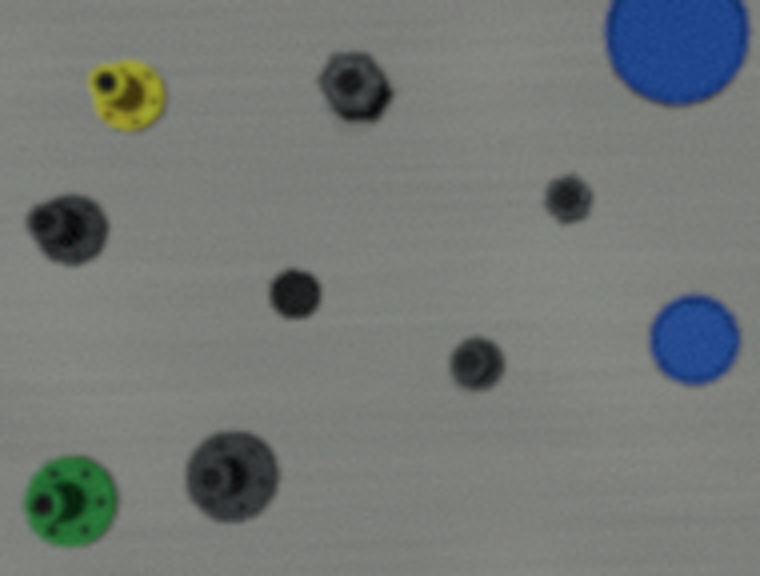

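View pics/c2.png

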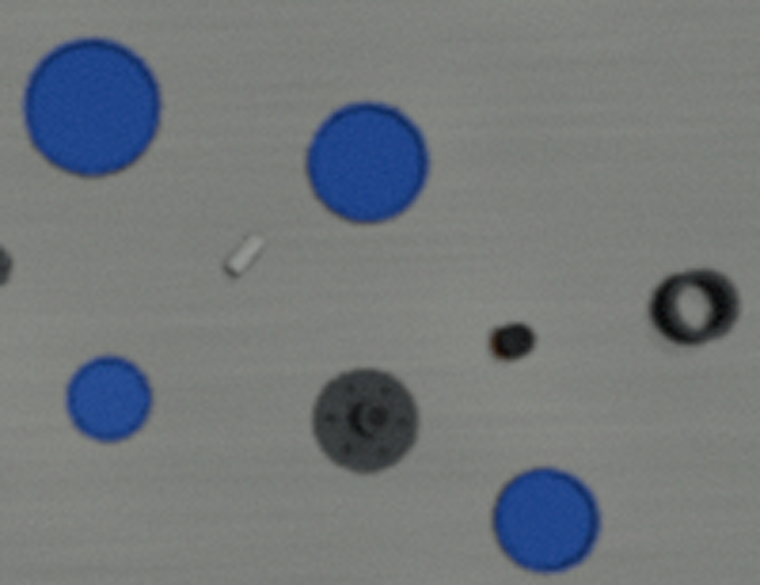

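```bash
cat > h.py <<'E'
import numpy as np
from workcell import ctrl, vision
from scipy.spatial.transform import Rotation as Ro
def topx(im,u,v,z):
    K,R,t=im["K"],im["R"],im["t"]
    d=R.T@np.linalg.solve(K,[u,v,1]); c=-R.T@t
    return c+d*(z-c[2])/d[2]
def proj(im,X):
    p=im["K"]@(im["R"]@np.array(X)+im["t"]); return p[:2]/p[2]
E
python3 - <<'E'
from h import *
import cv2
im=vision.get_image("top"); sc=vision.get_image("scene")
hsv=cv2.cvtColor(im["pixels"],cv2.COLOR_RGB2HSV)
m=cv2.inRange(hsv,(100,120,60),(130,255,255))
for c in cv2.findContours(m,0,cv2.CHAIN_APPROX_NONE)[0]:
    if cv2.contourArea(c)<100: continue
    (u,v),ax,_=cv2.fitEllipse(c); print("dish",u,v,ax,topx(im,u,v,.012).round(4))
P=dict(a=(204.3,221,.008),b=(103,187.5,.008),bt=(95.75,185.2,.054),c=(143.25,249.25,.008),ct=(137.9,249.4,.058),d=(326.3,220.8,.008),at=(203.4,220.5,.05),dt=(328.2,219.7,.062),sleeve=(412.6,190.6,0.04),hexs=(172.8,151.2,.046),hex2=(227,179.5,.02), disc=(158.8,203.4,.01),yel=(117.2,153.9,.008),grn=(102.7,255.2,.008))
for k,(u,v,z) in P.items():
    X=topx(im,u,v,z); print(k,X.round(4),np.hypot(X[0],X[1]).round(3),proj(sc,X).round(0))
E
```

```text
dish 373.5172119140625 246.5265350341797 (25.558530807495117, 26.377614974975586) [ 0.3694 -0.2823  0.012 ]
dish 258.2384338378906 214.49215698242188 (20.862688064575195, 21.07035255432129) [0.4569 0.0057 0.012 ]
dish 326.30517578125 152.20030212402344 (30.08325958251953, 30.331378936767578) [ 0.612 -0.172  0.012]
dish 253.88536071777344 137.58802795410156 (34.3598747253418, 34.70484161376953) [0.6543 0.0122 0.012 ]
a [0.4438 0.1429 0.008 ] 0.466 [259. 180.]
b [0.5353 0.3999 0.008 ] 0.668 [327. 155.]
bt [0.5364 0.403  0.054 ] 0.671 [330. 141.]
c [0.3762 0.2979 0.008 ] 0.48 [267. 153.]
ct [0.3771 0.299  0.058 ] 0.481 [268. 139.]
d [ 0.437  -0.1664  0.008 ] 0.468 [183. 235.]
at [0.4436 0.1404 0.05  ] 0.465 [259. 167.]
dt [ 0.4379 -0.1636  0.062 ] 0.467 [182. 215.]
sleeve [ 0.5058 -0.3788  0.04  ] 0.632 [128. 298.]
hexs [0.6178 0.2144 0.046 ] 0.654 [329. 175.]
hex2 [0.5469 0.0826 0.02  ] 0.553 [281. 197.]
disc [0.4911 0.2575 0.01  ] 0.555 [294. 168.]
yel [0.6211 0.3637 0.008 ] 0.72 [349. 167.]
grn [0.3637 0.4002 0.008 ] 0.541 [280. 141.]
```

```bash
python3 - <<'E'
from h import *
o=ctrl.get_obs(); print(o["clock"]); R=Ro.from_rotvec(o["ee_rot"]).as_matrix(); print(R.round(3))
E
```

```text
0.25
[[-0.     0.323 -0.946]
 [ 0.001 -0.946 -0.323]
 [-1.    -0.001 -0.   ]]
```

```bash
python3 -m pendant '15 30 -6 0 0 0 0;15 30 -6 0 0 0 0;15 30 -6 0 0 0 0;15 30 -6 0 0 0 0;15 30 -6 0 0 0 0;15 30 -6 0 0 0 0;15 30 -6 0 0 0 0;15 30 -6 0 0 0 0;15 30 -6 0 0 0 0;15 30 -6 0 0 0 0;15 30 -6 0 0 0 0;15 30 -6 0 0 0 0;15 30 -6 0 0 0 0;15 30 -6 0 0 0 0;17 30 -6 0 0 0 0;0 0 0 0 0 0 0;0 0 0 0 0 0 0'
cat >> h.py <<'E'
def wr(name,save=True):
    import cv2
    o=ctrl.get_obs(); im=vision.get_image("wrist")
    if save: cv2.imwrite(f"pics/{name}.png",im["pixels"][:,:,::-1])
    T=np.eye(4);T[:3,:3]=Ro.from_rotvec(o["ee_rot"]).as_matrix();T[:3,3]=o["eef_pos"]
    im["W"]=T@im["hand_eye"]; print(o["clock"],o["eef_pos"].round(4),o["width"]); np.savez(f"pics/{name}.npz",K=im["K"],W=im["W"])
    return im
def wpx(im,u,v,z):
    K=im["K"]; f=K[0,0]; x=u-K[0,2];y=v-K[1,2]; r=np.hypot(x,y)+1e-9; th=r/f
    d=im["W"][:3,:3]@np.array([x/r*np.sin(th),y/r*np.sin(th),np.cos(th)]); c=im["W"][:3,3]
    return c+d*(z-c[2])/d[2]
def wproj(im,X):
    p=np.linalg.inv(im["W"])@np.append(X,1); K=im["K"]; r=np.hypot(p[0],p[1]); th=np.arctan2(r,p[2])
    return np.array([K[0,2]+K[0,0]*th*p[0]/r,K[1,2]+K[0,0]*th*p[1]/r])
E
python3 - <<'E'
from h import *
im=wr("w1")
for X in ([.437,-.165,.008],[.4375,-.165,.062],[.3694,-.2823,.012],[.4569,.0057,.012],[.612,-.172,.012],[.6543,.0122,.012]): print(X,wproj(im,X).round(1))
E
```

```text
clock: 1.95
eef_pos: [0.4369, -0.1647, 0.1412]
ee_rot: [2.042, 0.341, -2.043]
ft_force: [0.5, 0.7, -1.0]
width: 0.996
1.95 [ 0.4369 -0.1647  0.1412] 0.9958837238603144
[0.437, -0.165, 0.008] [260. 182.]
[0.4375, -0.165, 0.062] [260.6 197.7]
[0.3694, -0.2823, 0.012] [341.6 274.8]
[0.4569, 0.0057, 0.012] [103.2 111.1]
[0.612, -0.172, 0.012] [328.5  12.9]
[0.6543, 0.0122, 0.012] [163.9 -67. ]
```

View pics/w1.png

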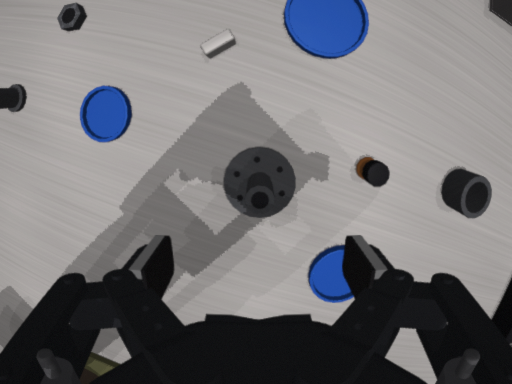

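```bash
python3 - <<'E'
from h import *
z=np.load("pics/w1.npz"); im={k:z[k] for k in z}
print(wpx(im,259.5,182,.008),wpx(im,260,200,.062))
import cv2
p=cv2.imread("pics/w1.png"); hsv=cv2.cvtColor(p,cv2.COLOR_BGR2HSV)
m=cv2.inRange(hsv,(100,120,60),(130,255,255))
for c in cv2.findContours(m,0,cv2.CHAIN_APPROX_NONE)[0]:
    if cv2.contourArea(c)<100: continue
    q=np.array([wpx(im,u,v,.012) for u,v in c[:,0,:]])[:,:2].astype(np.float32)
    print(cv2.minEnclosingCircle(q))
E
```

```text
[ 0.43688627 -0.16453584  0.008     ] [ 0.43556373 -0.16516056  0.062     ]
((0.36810389161109924, -0.2796023190021515), 0.036774978041648865)
((0.45435628294944763, 0.003972157370299101), 0.030274812132120132)
((0.607395350933075, -0.1722894012928009), 0.04103301838040352)
```

```bash
python3 -m pendant '0 0 -25 0 0 0 0;0 0 -25 0 0 0 0;0 0 -25 0 0 0 0;0 0 -20 0 0 0 0;0 0 -16 0 0 0 0;0 0 -10 0 0 0 0;0 0 0 0 0 0 0;0 0 0 0 0 0 1;0 0 0 0 0 0 1;0 0 0 0 0 0 1;0 0 0 0 0 0 1;0 0 0 0 0 0 1;0 0 0 0 0 0 1;0 0 0 0 0 0 1;0 0 0 0 0 0 1;0 0 0 0 0 0 1'
```

```text
clock: 3.6
eef_pos: [0.4375, -0.1656, 0.0212]
ee_rot: [2.044, 0.338, -2.042]
ft_force: [-1.0, 0.1, 5.8]
width: 0.265
```

```bash
python3 -m pendant '0 0 0 0 0 0 1;0 0 0 0 0 0 1;0 0 5 0 0 0 1;0 0 10 0 0 0 1;0 0 15 0 0 0 1;0 0 20 0 0 0 1;0 0 20 0 0 0 1;0 0 15 0 0 0 1;0 0 5 0 0 0 1;0 0 0 0 0 0 1;0 0 0 0 0 0 1'
python3 - <<'E'
from h import *
im=wr("w2")
E
```

```text
clock: 4.7
eef_pos: [0.4361, -0.1647, 0.1092]
ee_rot: [2.042, 0.34, -2.045]
ft_force: [-0.5, -0.1, -5.0]
width: 0.262
4.7 [ 0.4361 -0.1647  0.1092] 0.26179603961496756
```

View pics/w2.png

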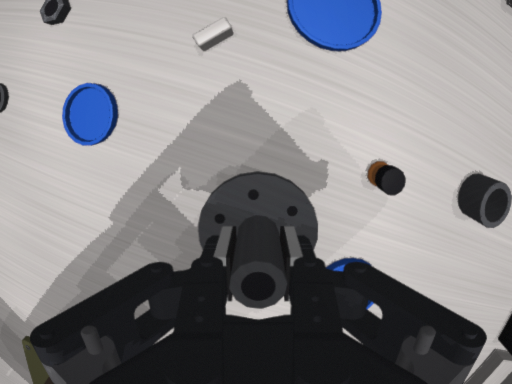

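```bash
python3 -m pendant '6 5 0 0 0 0 1;14 11 0 0 0 0 1;20 16 0 0 0 0 1;20 16 0 0 0 0 1;20 16 0 0 0 0 1;20 16 0 0 0 0 1;20 16 0 0 0 0 1;20 16 0 0 0 0 1;20 16 0 0 0 0 1;20 16 0 0 0 0 1;16 14 0 0 0 0 1;12 10 0 0 0 0 1;6 6 0 0 0 0 1;2 2 0 0 0 0 1;0 0 0 0 0 0 1;0 0 0 0 0 0 1'
cat >> h.py <<'E'
def load(n):
    z=np.load(f"pics/{n}.npz"); return {k:z[k] for k in z}
def circ(im,pts,z):
    # least-squares circle through pixel points at height z
    q=np.array([wpx(im,u,v,z) for u,v in pts])[:,:2]
    A=np.c_[2*q,np.ones(len(q))]; s=np.linalg.lstsq(A,(q**2).sum(1),rcond=None)[0]
    return s[:2].round(4),np.sqrt(s[2]+s[:2]@s[:2]).round(4)
E
python3 - <<'E'
from h import *
im=wr("w3")
print(wpx(load("w2"),258,226,.096))
E
```

```text
clock: 6.35
eef_pos: [0.6523, 0.0103, 0.1102]
ee_rot: [2.043, 0.338, -2.044]
ft_force: [0.3, -0.1, -4.8]
width: 0.267
6.35 [0.6523 0.0103 0.1102] 0.2668887846606694
[ 0.4387643  -0.16223936  0.096     ]
```

View pics/w3.png

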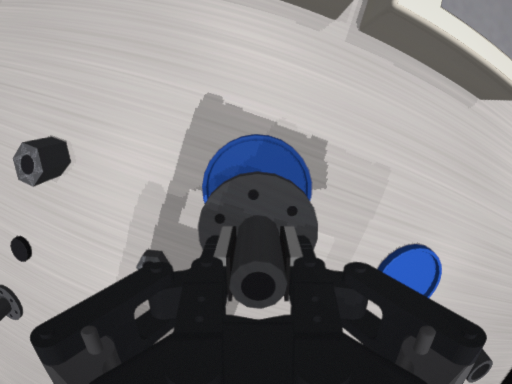

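```bash
cat >> h.py <<'E'
def dish(n,ro):
    # outline of blue blobs, robust circle of known outer radius ro (z=.012); ignores concave (occluded) part
    import cv2
    from scipy.optimize import least_squares
    im=load(n); p=cv2.imread(f"pics/{n}.png"); hsv=cv2.cvtColor(p,cv2.COLOR_BGR2HSV)
    m=cv2.inRange(hsv,(100,120,40),(130,255,255))
    for c in cv2.findContours(m,0,cv2.CHAIN_APPROX_NONE)[0]:
        if cv2.contourArea(c)<150: continue
        q=np.array([wpx(im,u,v,.012) for u,v in c[:,0,:]])[:,:2]
        s=least_squares(lambda s:np.hypot(*(q-s).T)-ro,q.mean(0),loss="cauchy",f_scale=.001).x
        e=np.abs(np.hypot(*(q-s).T)-ro); print("dish",s.round(4),"inliers",(e<.001).mean().round(2),c[:,0,:].mean(0))
E
python3 - <<'E'
from h import *
im=load("w3")
print(circ(im,[(203,186),(257,134),(312,183),(218,152),(297,151)],.012))
dish("w3",.047)
print(wpx(im,258,226,.097))
E
```

```text
(array([0.6534, 0.0126]), np.float64(0.046))
dish [ 0.6487 -0.1763] inliers 0.07 [413.70322581 269.11612903]
dish [0.6515 0.0128] inliers 0.46 [255.79370629 167.97902098]
[0.65503773 0.01283165 0.097     ]
```

```bash
python3 -m pendant '0 1 -8 0 0 0 1;0 0 -15 0 0 0 1;0 0 -20 0 0 0 1;0 0 -16 0 0 0 1;0 0 -10 0 0 0 1;0 0 -5 0 0 0 1;0 0 -4 0 0 0 1;0 0 -3 0 0 0 1;0 0 -1 0 0 0 1;0 0 0 0 0 0 1'
```

```text
clock: 7.4
eef_pos: [0.6532, 0.0118, 0.0288]
ee_rot: [2.044, 0.339, -2.042]
ft_force: [0.6, 0.3, -4.0]
width: 0.265
```

```bash
python3 -m pendant '0 0 -1 0 0 0 1;0 0 -1 0 0 0 1;0 0 -1 0 0 0 1;0 0 0 0 0 0 1'; python3 -c "
from h import *
wr('w4')"
```

```text
clock: 7.8
eef_pos: [0.6529, 0.0118, 0.0253]
ee_rot: [2.043, 0.339, -2.043]
ft_force: [-0.5, -0.4, -3.8]
width: 0.264
7.8 [0.6529 0.0118 0.0253] 0.2636528530640997
```

View pics/w4.png

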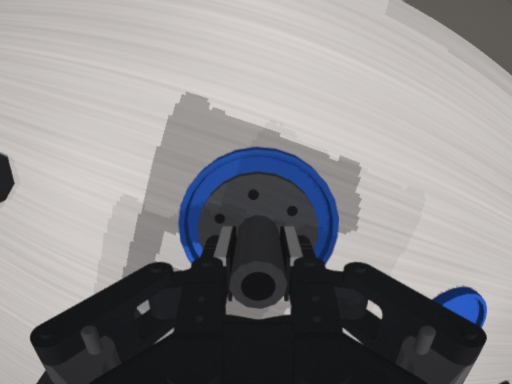

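```bash
python3 -m pendant '0 0 -0.7 0 0 0 1;0 0 0 0 0 0 1'; python3 -m pendant '0 0 -0.7 0 0 0 1;0 0 0 0 0 0 1'
```

```text
clock: 8.05
eef_pos: [0.653, 0.0119, 0.0253]
ee_rot: [2.044, 0.339, -2.043]
ft_force: [-2.0, -0.2, 1.1]
width: 0.266
clock: 8.25
eef_pos: [0.6531, 0.0118, 0.0252]
ee_rot: [2.043, 0.339, -2.043]
ft_force: [-4.6, 0.6, 5.5]
width: 0.265
```

Contact with the dish floor. Release and rise.

```bash
python3 -m pendant '0 0 0.5 0 0 0 1;0 0 0 0 0 0 0.6;0 0 0 0 0 0 0.3;0 0 0 0 0 0 0;0 0 0 0 0 0 0;0 0 0 0 0 0 0;0 0 0 0 0 0 0;0 0 0 0 0 0 0;0 0 10 0 0 0 0;0 0 20 0 0 0 0;0 0 30 0 0 0 0;0 0 30 0 0 0 0;0 0 15 0 0 0 0;0 0 0 0 0 0 0'; python3 -c "
from h import *
wr('w5')"
```

```text
clock: 9.65
eef_pos: [0.6549, 0.0117, 0.1333]
ee_rot: [2.049, 0.337, -2.036]
ft_force: [-0.0, 0.1, 0.1]
width: 1.0
9.65 [0.6549 0.0117 0.1333] 0.9999967700959124
```

View pics/w5.png

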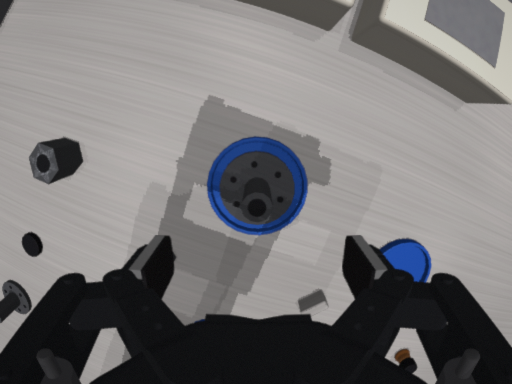

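```bash
python3 -m pendant '-10 10 0 0 0 0 0;-20 20 0 0 0 0 0;-25 25 0 0 0 0 0;-25 25 0 0 0 0 0;-25 25 0 0 0 0 0;-25 25 0 0 0 0 0;-25 25 0 0 0 0 0;-25 25 0 0 0 0 0;-25 25 0 0 0 0 0;-25 25 0 0 0 0 0;-22 25 0 0 0 0 0;-15 20 0 0 0 0 0;-8 11 0 0 0 0 0;-2 0 0 0 0 0 0;0 0 0 0 0 0 0;0 0 0 0 0 0 0'; python3 -c "
from h import *
im=wr('w6')
for X in ([.3765,.298,.008],[.3765,.298,.058]): print(wproj(im,X))"
```

```text
clock: 11.3
eef_pos: [0.3762, 0.2971, 0.129]
ee_rot: [2.043, 0.337, -2.044]
ft_force: [-0.5, -1.2, -0.0]
width: 1.001
11.3 [0.3762 0.2971 0.129 ] 1.000690952782204
[258.80348547 184.48479226]
[258.96157752 200.57691604]
```

View pics/w6.png

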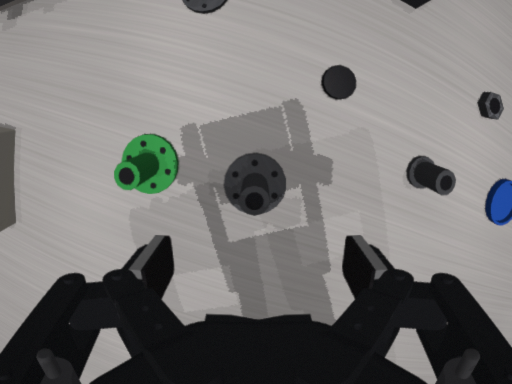

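```bash
python3 -c "
from h import *
im=load('w6')
print(wpx(im,255,183,.008),wpx(im,255,200.5,.058)); print(wpx(im,428,173,.008))"
```

```text
[0.37670442 0.30172813 0.008     ] [0.37560119 0.30083048 0.058     ]
[0.44391825 0.13956442 0.008     ]
```

```bash
python3 -m pendant '0 3.5 -20 0 0 0 0;0 0 -25 0 0 0 0;0 0 -25 0 0 0 0;0 0 -20 0 0 0 0;0 0 -13 0 0 0 0;0 0 -6 0 0 0 0;0 0 0 0 0 0 0;0 0 0 0 0 0 1;0 0 0 0 0 0 1;0 0 0 0 0 0 1;0 0 0 0 0 0 1;0 0 0 0 0 0 1;0 0 0 0 0 0 1;0 0 0 0 0 0 1;0 0 0 0 0 0 1;0 0 0 0 0 0 1;0 0 0 0 0 0 1;0 0 0 0 0 0 1'; python3 -m pendant '0 0 5 0 0 0 1;0 0 10 0 0 0 1;0 0 15 0 0 0 1;0 0 20 0 0 0 1;0 0 20 0 0 0 1;0 0 15 0 0 0 1;0 0 5 0 0 0 1;0 0 0 0 0 0 1;0 0 0 0 0 0 1'; python3 -c "
from h import *
im=wr('w7')"
```

```text
clock: 13.15
eef_pos: [0.3763, 0.3017, 0.0211]
ee_rot: [2.045, 0.34, -2.043]
ft_force: [-1.0, -1.3, 6.0]
width: 0.267
clock: 14.05
eef_pos: [0.3753, 0.3009, 0.1095]
ee_rot: [2.042, 0.338, -2.045]
ft_force: [-0.3, -0.4, -1.6]
width: 0.268
14.05 [0.3753 0.3009 0.1095] 0.26760392298250996
```

View pics/w7.png

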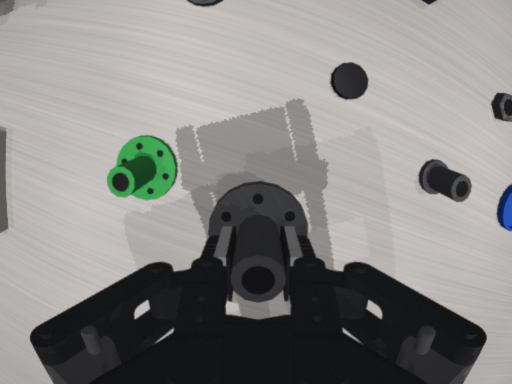

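```bash
python3 -m pendant '6 -12 0 0 0 0 1;10 -20 0 0 0 0 1;13 -26 0 0 0 0 1;13 -26 0 0 0 0 1;13 -26 0 0 0 0 1;13 -26 0 0 0 0 1;13 -26 0 0 0 0 1;13 -26 0 0 0 0 1;13 -26 0 0 0 0 1;13 -26 0 0 0 0 1;13 -26 0 0 0 0 1;13 -26 0 0 0 0 1;13 -26 0 0 0 0 1;13 -26 0 0 0 0 1;13 -26 0 0 0 0 1;13 -26 0 0 0 0 1;13 -26 0 0 0 0 1;13 -26 0 0 0 0 1;8 -20 0 0 0 0 1;3 -6 0 0 0 0 1'; python3 -m pendant '0 0 0 0 0 0 1;0 0 0 0 0 0 1'; python3 -c "
from h import *
im=wr('w8');dish('w8',.041)"
```

```text
clock: 16.1
eef_pos: [0.6106, -0.1753, 0.1094]
ee_rot: [2.043, 0.337, -2.046]
ft_force: [-0.2, 0.6, -2.7]
width: 0.266
clock: 16.3
eef_pos: [0.6101, -0.1721, 0.1097]
ee_rot: [2.042, 0.34, -2.045]
ft_force: [-0.4, 0.1, -1.8]
width: 0.262
16.3 [ 0.6101 -0.1721  0.1097] 0.26174805928347217
dish [ 0.4497 -0.0071] inliers 0.31 [ 65.08130081 266.79674797]
dish [ 0.609  -0.1722] inliers 0.43 [260.43579767 175.57976654]
dish [0.6528 0.0035] inliers 0.22 [88.97826087 86.14492754]
```

View pics/w8.png

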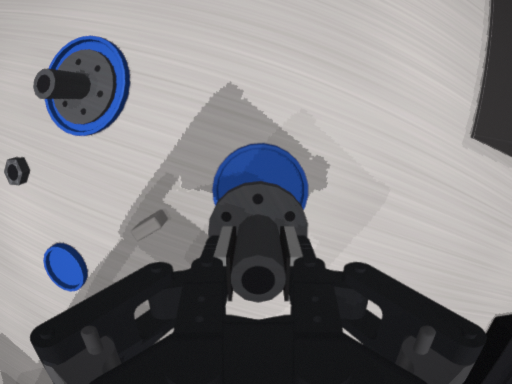

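```bash
python3 -m pendant '0 0 -8 0 0 0 1;0 0 -15 0 0 0 1;0 0 -20 0 0 0 1;0 0 -16 0 0 0 1;0 0 -10 0 0 0 1;0 0 -6 0 0 0 1;0 0 -4 0 0 0 1;0 0 -3 0 0 0 1;0 0 -1 0 0 0 1;0 0 0 0 0 0 1;0 0 0 0 0 0 1'; python3 -m pendant '0 0 -0.7 0 0 0 1;0 0 0 0 0 0 1'; python3 -c "
from h import *
wr('w9')"
```

```text
clock: 17.45
eef_pos: [0.6113, -0.1728, 0.028]
ee_rot: [2.044, 0.338, -2.042]
ft_force: [-0.8, -0.7, -2.2]
width: 0.268
clock: 17.65
eef_pos: [0.611, -0.1727, 0.0269]
ee_rot: [2.044, 0.339, -2.043]
ft_force: [-0.2, -0.2, -2.0]
width: 0.269
17.65 [ 0.611  -0.1727  0.0269] 0.26874823140325166
```

View pics/w9.png

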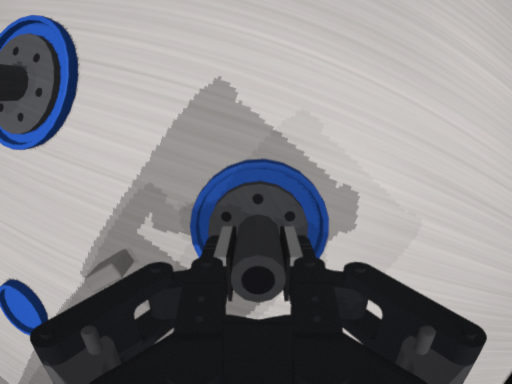

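```bash
python3 -m pendant '0 0 -0.8 0 0 0 1;0 0 0 0 0 0 1';python3 -m pendant '0 0 -0.8 0 0 0 1;0 0 0 0 0 0 1';python3 -m pendant '0 0 -0.6 0 0 0 1;0 0 0 0 0 0 1'
```

```text
clock: 17.9
eef_pos: [0.6108, -0.1727, 0.0258]
ee_rot: [2.043, 0.339, -2.044]
ft_force: [0.5, -0.5, -2.1]
width: 0.267
clock: 18.1
eef_pos: [0.6109, -0.1727, 0.0253]
ee_rot: [2.043, 0.339, -2.043]
ft_force: [-1.2, -1.3, -1.3]
width: 0.268
clock: 18.3
eef_pos: [0.611, -0.1727, 0.0252]
ee_rot: [2.043, 0.339, -2.043]
ft_force: [-2.6, 0.2, 3.4]
width: 0.26
```

Contact. Release and rise.

```bash
python3 -m pendant '0 0 0.3 0 0 0 1;0 0 0 0 0 0 0.6;0 0 0 0 0 0 0.3;0 0 0 0 0 0 0;0 0 0 0 0 0 0;0 0 0 0 0 0 0;0 0 0 0 0 0 0;0 0 0 0 0 0 0;0 0 10 0 0 0 0;0 0 20 0 0 0 0;0 0 30 0 0 0 0;0 0 30 0 0 0 0;0 0 15 0 0 0 0;0 0 0 0 0 0 0'; python3 -c "
from h import *
wr('w10')"
```

```text
clock: 19.7
eef_pos: [0.6128, -0.1734, 0.1337]
ee_rot: [2.048, 0.335, -2.036]
ft_force: [0.7, -0.2, 0.5]
width: 0.993
19.7 [ 0.6128 -0.1734  0.1337] 0.9930296134207437
```

View pics/w10.png

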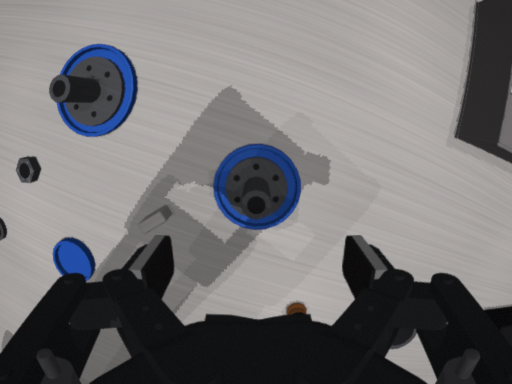

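```bash
python3 -m pendant '-8 13 0 0 0 0 0;-12 25 0 0 0 0 0;-14 25 0 0 0 0 0;-14 25 0 0 0 0 0;-14 25 0 0 0 0 0;-14 25 0 0 0 0 0;-14 25 0 0 0 0 0;-14 25 0 0 0 0 0;-14 25 0 0 0 0 0;-14 25 0 0 0 0 0;-14 25 0 0 0 0 0;-12 25 0 0 0 0 0;-7 20 0 0 0 0 0;-1 5 0 0 0 0 0;0 0 0 0 0 0 0;0 0 0 0 0 0 0'; python3 -c "
from h import *
im=wr('w11')
for X in ([.4437,.140,.008],[.4437,.140,.05]): print(wproj(im,X))"
```

```text
clock: 21.35
eef_pos: [0.4444, 0.1399, 0.1289]
ee_rot: [2.042, 0.339, -2.045]
ft_force: [-0.0, -0.4, -0.3]
width: 0.999
21.35 [0.4444 0.1399 0.1289] 0.9989334249856535
[259.31826819 185.62526312]
[259.51897237 198.93455124]
```

View pics/w11.png

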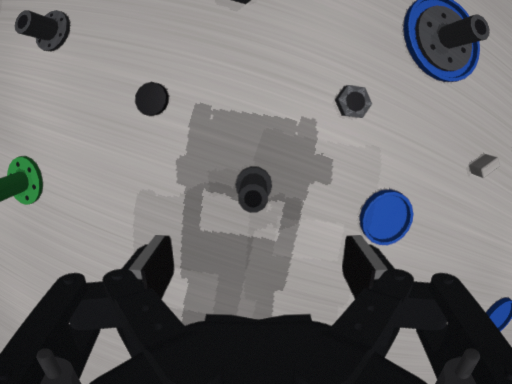

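```bash
python3 -c "
from h import *
im=load('w11')
print(wpx(im,254,185,.008),wpx(im,253.3,198.3,.05)); dish('w11',.029)"
```

```text
[0.44269121 0.14478008 0.008     ] [0.44262842 0.14473192 0.05      ]
dish [ 0.3753 -0.2639] inliers 0.31 [501.11688312 313.03896104]
dish [0.4549 0.0096] inliers 0.68 [386.20134228 216.83221477]
dish [0.6435 0.0214] inliers 0.12 [439.57692308  39.26923077]
```

```bash
python3 -m pendant '-1.5 4.5 -20 0 0 0 0;0 0 -25 0 0 0 0;0 0 -25 0 0 0 0;0 0 -20 0 0 0 0;0 0 -14 0 0 0 0;0 0 -6 0 0 0 0;0 0 0 0 0 0 0;0 0 0 0 0 0 1;0 0 0 0 0 0 1;0 0 0 0 0 0 1;0 0 0 0 0 0 1;0 0 0 0 0 0 1;0 0 0 0 0 0 1;0 0 0 0 0 0 1;0 0 0 0 0 0 1;0 0 0 0 0 0 1;0 0 0 0 0 0 1;0 0 0 0 0 0 1'; python3 -m pendant '0 0 5 0 0 0 1;0 0 10 0 0 0 1;0 0 15 0 0 0 1;0 0 20 0 0 0 1;0 0 20 0 0 0 1;0 0 15 0 0 0 1;0 0 5 0 0 0 1;0 0 0 0 0 0 1;0 0 0 0 0 0 1'; python3 -c "
from h import *
im=wr('w12')"
```

```text
clock: 23.2
eef_pos: [0.444, 0.145, 0.0206]
ee_rot: [2.045, 0.339, -2.042]
ft_force: [-0.9, 0.6, 5.8]
width: 0.262
clock: 24.1
eef_pos: [0.4426, 0.1447, 0.1089]
ee_rot: [2.042, 0.339, -2.045]
ft_force: [0.3, 0.3, -2.2]
width: 0.259
24.1 [0.4426 0.1447 0.1089] 0.2590078073683111
```

View pics/w12.png

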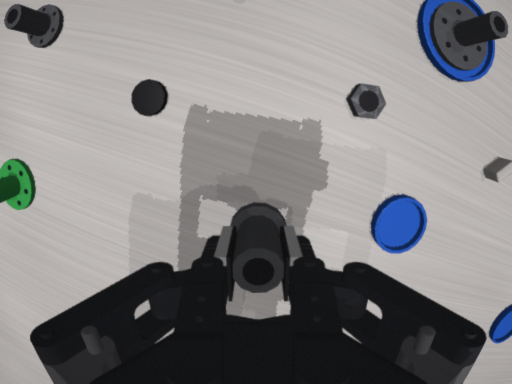

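```bash
python3 -m pendant '1 -8 0 0 0 0 1;2 -18 0 0 0 0 1;2 -25 0 0 0 0 1;2 -25 0 0 0 0 1;2 -25 0 0 0 0 1;2 -20 0 0 0 0 1;2 -12 0 0 0 0 1;0 -6 0 0 0 0 1;0 0 0 0 0 0 1;0 0 0 0 0 0 1'; python3 -c "
from h import *
im=wr('w13');dish('w13',.029)"
```

```text
clock: 25.15
eef_pos: [0.4562, 0.0062, 0.1096]
ee_rot: [2.043, 0.34, -2.044]
ft_force: [-0.3, 0.7, -1.1]
width: 0.264
25.15 [0.4562 0.0062 0.1096] 0.26370021921524184
dish [ 0.3757 -0.2701] inliers 0.27 [459.36507937 309.74603175]
dish [0.4543 0.0068] inliers 0.43 [258.51578947 188.42105263]
dish [ 0.6071 -0.1668] inliers 0.24 [473.84516129 105.66774194]
dish [0.6321 0.0081] inliers 0.2 [328.765  13.16 ]
```

View pics/w13.png

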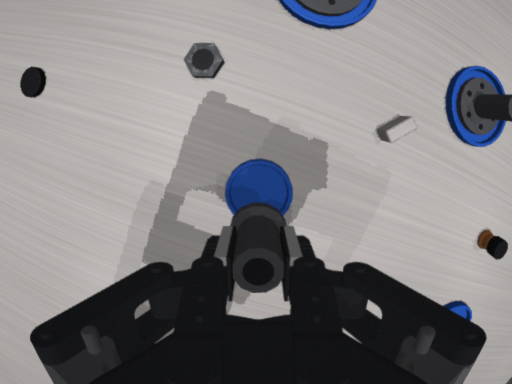

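```bash
python3 -m pendant '-1 0 -8 0 0 0 1;0 0 -15 0 0 0 1;0 0 -20 0 0 0 1;0 0 -16 0 0 0 1;0 0 -10 0 0 0 1;0 0 -6 0 0 0 1;0 0 -4 0 0 0 1;0 0 -3 0 0 0 1;0 0 -2 0 0 0 1;0 0 0 0 0 0 1;0 0 0 0 0 0 1'; python3 -m pendant '0 0 -0.7 0 0 0 1;0 0 0 0 0 0 1'; python3 -c "
from h import *
wr('w14')"
```

```text
clock: 26.3
eef_pos: [0.4557, 0.0058, 0.0262]
ee_rot: [2.044, 0.339, -2.043]
ft_force: [0.7, -0.4, -1.9]
width: 0.263
clock: 26.5
eef_pos: [0.4555, 0.0058, 0.0253]
ee_rot: [2.044, 0.339, -2.043]
ft_force: [0.7, -0.3, -1.4]
width: 0.26
26.5 [0.4555 0.0058 0.0253] 0.25997959423847616
```

View pics/w14.png

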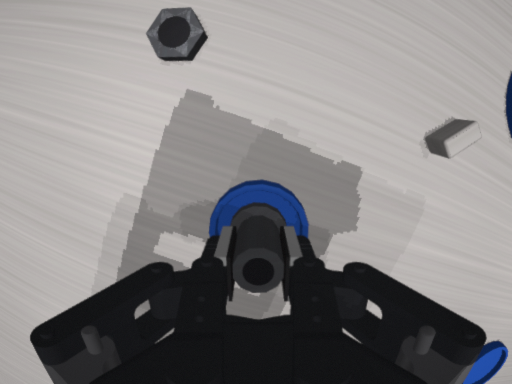

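```bash
python3 -m pendant '0 0 -0.7 0 0 0 1;0 0 0 0 0 0 1';python3 -m pendant '0 0 -0.5 0 0 0 1;0 0 0 0 0 0 1'
```

```text
clock: 26.75
eef_pos: [0.4555, 0.0058, 0.0247]
ee_rot: [2.044, 0.339, -2.043]
ft_force: [-0.9, -0.1, -0.3]
width: 0.265
clock: 26.95
eef_pos: [0.4556, 0.0058, 0.0246]
ee_rot: [2.043, 0.339, -2.044]
ft_force: [-2.5, -0.0, 5.6]
width: 0.262
```

```bash
python3 -m pendant '0 0 0.3 0 0 0 1;0 0 0 0 0 0 0.6;0 0 0 0 0 0 0.3;0 0 0 0 0 0 0;0 0 0 0 0 0 0;0 0 0 0 0 0 0;0 0 0 0 0 0 0;0 0 0 0 0 0 0;0 0 10 0 0 0 0;0 0 20 0 0 0 0;0 0 30 0 0 0 0;0 0 30 0 0 0 0;0 0 15 0 0 0 0;0 0 0 0 0 0 0'; python3 -c "
from h import *
wr('w15')"
```

```text
clock: 28.35
eef_pos: [0.4576, 0.0056, 0.1331]
ee_rot: [2.05, 0.337, -2.035]
ft_force: [0.6, -0.2, 0.6]
width: 1.001
28.35 [0.4576 0.0056 0.1331] 1.0013861472546206
```

View pics/w15.png

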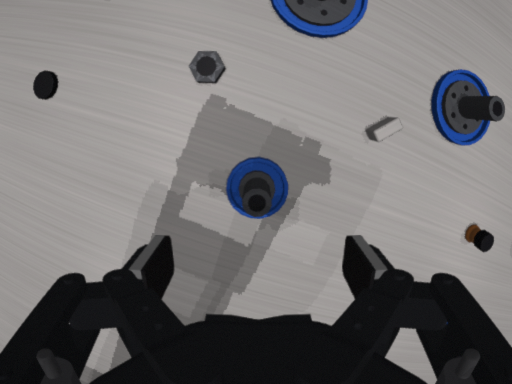

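```bash
python3 -m pendant '2 10 0 0 0 0 0;4 20 0 0 0 0 0;5 25 0 0 0 0 0;5 25 0 0 0 0 0;5 25 0 0 0 0 0;5 25 0 0 0 0 0;5 25 0 0 0 0 0;5 25 0 0 0 0 0;5 25 0 0 0 0 0;5 25 0 0 0 0 0;5 25 0 0 0 0 0;5 25 0 0 0 0 0;5 25 0 0 0 0 0;5 25 0 0 0 0 0;5 25 0 0 0 0 0;4 25 0 0 0 0 0;2 17 0 0 0 0 0;0 2 0 0 0 0 0;0 0 0 0 0 0 0;0 0 0 0 0 0 0'; python3 -c "
from h import *
im=wr('w16')
for X in ([.5358,.403,.008],[.5358,.403,.054]): print(wproj(im,X))"
```

```text
clock: 30.4
eef_pos: [0.532, 0.404, 0.1286]
ee_rot: [2.042, 0.338, -2.044]
ft_force: [0.3, -1.1, -0.4]
width: 0.998
30.4 [0.532  0.404  0.1286] 0.9982401155148594
[261.98757395 181.63469867]
[262.76552197 195.7300788 ]
```

View pics/w16.png

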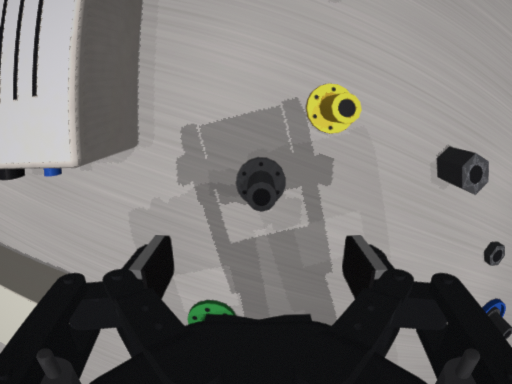

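```bash
python3 -c "
from h import *
im=load('w16')
print(wpx(im,261,183,.008),wpx(im,261.5,197,.054)); print(wpx(im,331,108,.008))"
```

```text
[0.5343033  0.40343459 0.008     ] [0.53454085 0.40358221 0.054     ]
[0.61964102 0.3668016  0.008     ]
```

```bash
python3 -m pendant '2 -0.5 -20 0 0 0 0;0 0 -25 0 0 0 0;0 0 -25 0 0 0 0;0 0 -20 0 0 0 0;0 0 -13 0 0 0 0;0 0 -6 0 0 0 0;0 0 0 0 0 0 0;0 0 0 0 0 0 1;0 0 0 0 0 0 1;0 0 0 0 0 0 1;0 0 0 0 0 0 1;0 0 0 0 0 0 1;0 0 0 0 0 0 1;0 0 0 0 0 0 1;0 0 0 0 0 0 1;0 0 0 0 0 0 1;0 0 0 0 0 0 1;0 0 0 0 0 0 1'; python3 -m pendant '0 0 5 0 0 0 1;0 0 10 0 0 0 1;0 0 15 0 0 0 1;0 0 20 0 0 0 1;0 0 20 0 0 0 1;0 0 15 0 0 0 1;0 0 5 0 0 0 1;0 0 0 0 0 0 1;0 0 0 0 0 0 1'; python3 -c "
from h import *
im=wr('w17')"
```

```text
clock: 32.25
eef_pos: [0.5349, 0.4047, 0.0211]
ee_rot: [2.045, 0.34, -2.042]
ft_force: [0.1, 0.5, 5.7]
width: 0.267
clock: 33.15
eef_pos: [0.5338, 0.404, 0.1093]
ee_rot: [2.042, 0.338, -2.045]
ft_force: [-0.6, 0.4, -1.6]
width: 0.26
33.15 [0.5338 0.404  0.1093] 0.26039554997255737
```

View pics/w17.png

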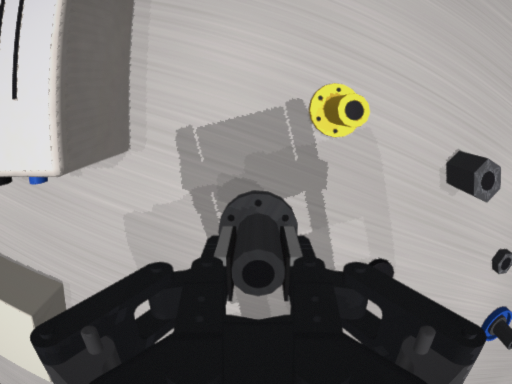

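```bash
python3 -m pendant '-2 -12 5 0 0 0 1;-5 -20 5 0 0 0 1;-6 -25 0 0 0 0 1;-6 -25 0 0 0 0 1;-6 -25 0 0 0 0 1;-6 -25 0 0 0 0 1;-6 -25 0 0 0 0 1;-6 -25 0 0 0 0 1;-6 -25 0 0 0 0 1;-6 -25 0 0 0 0 1;-6 -25 0 0 0 0 1;-6 -25 0 0 0 0 1;-6 -25 0 0 0 0 1;-6 -25 0 0 0 0 1;-6 -25 0 0 0 0 1;-6 -25 0 0 0 0 1;-6 -25 0 0 0 0 1;-6 -25 0 0 0 0 1'; python3 -m pendant '-6 -25 0 0 0 0 1;-6 -25 0 0 0 0 1;-6 -25 0 0 0 0 1;-6 -25 0 0 0 0 1;-6 -25 0 0 0 0 1;-6 -25 0 0 0 0 1;-6 -25 0 0 0 0 1;-6 -25 0 0 0 0 1;-6 -25 -3 0 0 0 1;-5 -20 -4 0 0 0 1;-3 -8 -3 0 0 0 1;0 0 0 0 0 0 1;0 0 0 0 0 0 1'; python3 -c "
from h import *
im=wr('w18');dish('w18',.035)"
```

```text
clock: 35.0
eef_pos: [0.4301, -0.0289, 0.1198]
ee_rot: [2.043, 0.339, -2.044]
ft_force: [0.2, 0.2, -1.9]
width: 0.264
clock: 36.3
eef_pos: [0.369, -0.28, 0.1098]
ee_rot: [2.044, 0.34, -2.044]
ft_force: [-0.6, 0.0, -1.0]
width: 0.26
36.3 [ 0.369  -0.28    0.1098] 0.26045995004445566
dish [ 0.3656 -0.282 ] inliers 0.44 [262.33185841 184.14159292]
dish [ 0.4528 -0.0039] inliers 0.08 [27.77348066 30.58563536]
```

View pics/w18.png

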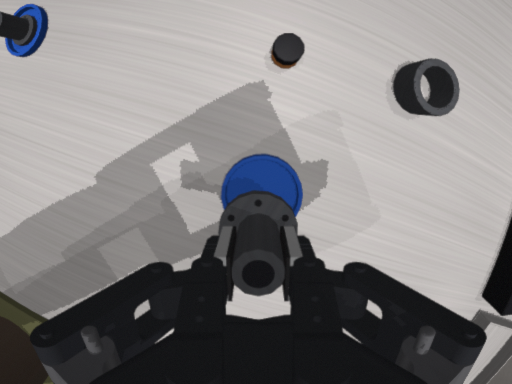

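```bash
python3 -m pendant '-1.5 -2 -8 0 0 0 1;0 0 -15 0 0 0 1;0 0 -20 0 0 0 1;0 0 -16 0 0 0 1;0 0 -10 0 0 0 1;0 0 -6 0 0 0 1;0 0 -4 0 0 0 1;0 0 -3 0 0 0 1;0 0 -2 0 0 0 1;0 0 0 0 0 0 1;0 0 0 0 0 0 1'; python3 -c "
from h import *
wr('w19')"
```

```text
clock: 37.45
eef_pos: [0.3681, -0.2829, 0.0266]
ee_rot: [2.044, 0.338, -2.043]
ft_force: [0.5, -0.0, -0.9]
width: 0.268
37.45 [ 0.3681 -0.2829  0.0266] 0.26763861138565076
```

View pics/w19.png

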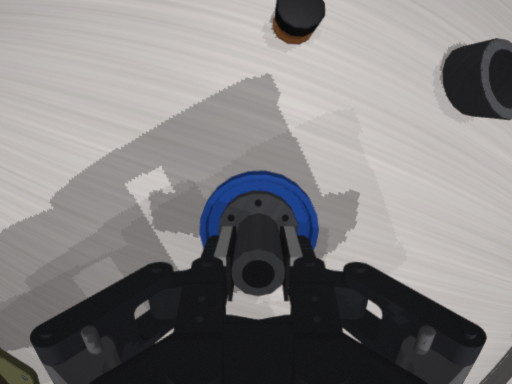

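Centred. Lower to contact.

```bash
python3 -m pendant '0 0 -0.8 0 0 0 1;0 0 0 0 0 0 1';python3 -m pendant '0 0 -0.7 0 0 0 1;0 0 0 0 0 0 1';python3 -m pendant '0 0 -0.5 0 0 0 1;0 0 0 0 0 0 1'
```

```text
clock: 37.7
eef_pos: [0.3679, -0.2827, 0.0255]
ee_rot: [2.044, 0.339, -2.043]
ft_force: [-0.2, 0.1, -1.5]
width: 0.264
clock: 37.9
eef_pos: [0.3679, -0.2828, 0.0251]
ee_rot: [2.043, 0.339, -2.043]
ft_force: [-2.3, 0.6, 2.2]
width: 0.265
clock: 38.1
eef_pos: [0.368, -0.2828, 0.0251]
ee_rot: [2.043, 0.339, -2.044]
ft_force: [-3.2, 1.7, 6.0]
width: 0.262
```

```bash
python3 -m pendant '0 0 0.3 0 0 0 1;0 0 0 0 0 0 0.6;0 0 0 0 0 0 0.3;0 0 0 0 0 0 0;0 0 0 0 0 0 0;0 0 0 0 0 0 0;0 0 0 0 0 0 0;0 0 0 0 0 0 0;0 0 10 0 0 0 0;0 0 20 0 0 0 0;0 0 30 0 0 0 0;0 0 30 0 0 0 0;0 0 15 0 0 0 0;0 0 0 0 0 0 0'; python3 -c "
from h import *
wr('w20')"; python3 -m pendant '-10 -20 10 0 0 0 0;-10 -25 10 0 0 0 0;-10 -30 10 0 0 0 0;-10 -30 10 0 0 0 0;-10 -30 10 0 0 0 0;-10 -30 10 0 0 0 0;-10 -30 10 0 0 0 0;-10 -30 10 0 0 0 0;0 -30 0 0 0 0 0;0 -20 0 0 0 0 0;0 0 0 0 0 0 0'; python3 - <<'E'
from h import *
import cv2
for n in("top","scene"):
    p=vision.get_image(n)["pixels"][:,:,::-1]
    cv2.imwrite(f"pics/{n}9.png",p)
p=cv2.imread("pics/top9.png"); cv2.imwrite("pics/top9c.png",cv2.resize(p[110:280,85:435],None,fx=2.2,fy=2.2,interpolation=cv2.INTER_CUBIC))
a=cv2.imread("pics/scene9.png"); cv2.imwrite("pics/scene9c.png",cv2.resize(a[120:340,80:400],None,fx=2.5,fy=2.5,interpolation=cv2.INTER_CUBIC))
E
```

```text
clock: 39.5
eef_pos: [0.3695, -0.2842, 0.1334]
ee_rot: [2.045, 0.333, -2.037]
ft_force: [0.5, -0.4, -0.4]
width: 1.002
39.5 [ 0.3695 -0.2842  0.1334] 1.0016734296275485
clock: 40.65
eef_pos: [0.287, -0.5588, 0.2073]
ee_rot: [2.045, 0.34, -2.046]
ft_force: [0.8, 0.1, -0.0]
width: 0.999
```

View pics/w20.png

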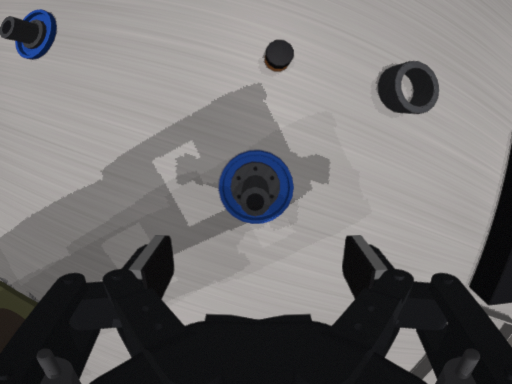

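View pics/top9c.png

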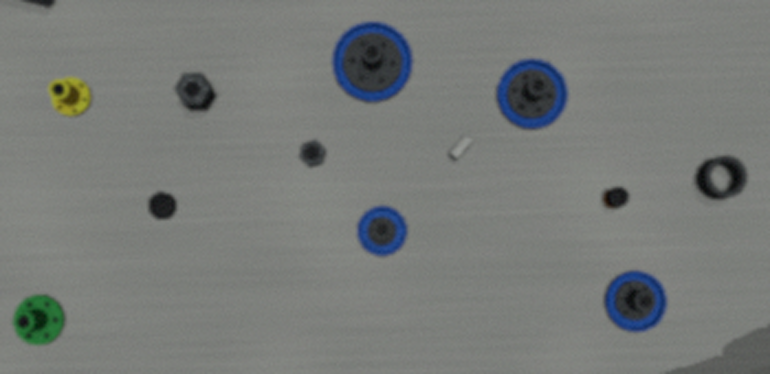

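View pics/scene9c.png

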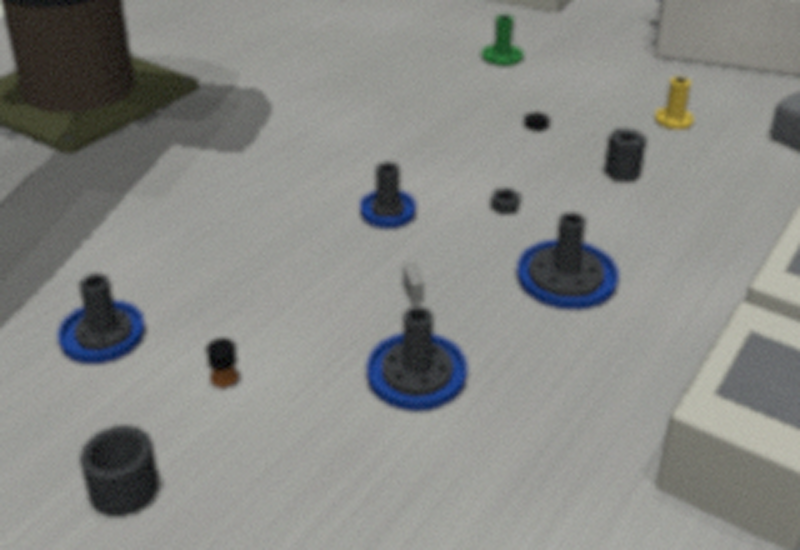

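All four hubs stand centred and upright in their dishes, and the sleeve, spacer and look-alikes haven't moved. Handing in.

```bash
python3 -m pendant '0 0 0 0 0 0 0;0 0 0 0 0 0 0;0 0 0 0 0 0 0'; python3 -c "
from workcell import ctrl
print(ctrl.close_job())"
```

```text
clock: 41.05
eef_pos: [0.2881, -0.557, 0.2096]
ee_rot: [2.043, 0.34, -2.043]
ft_force: [0.3, -0.0, 1.1]
width: 1.004
the job is handed in; nothing more can be done
None
```

All four hubs are in the dishes of their own size, and I handed the job in at about 41 s of the 112 s allowed. I placed them in the order d, c, a, b. Each was gripped by the neck, lowered until the force reading showed contact with the dish floor (about 3 to 6 N), released, and left clear of the gripper.

- **Final pictures:** The last top, scene and wrist views show every hub upright and centred in its dish. The sleeve, the hex spacer and the yellow and green look-alikes look unmoved. I judged this by eye and did not re-measure final positions in numbers.
- **Disagreement between cameras:** Top and wrist position estimates differed by up to about 5 mm. I resolved this by centring on the close wrist view before each grip and placement. I saw no failed checks.

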